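Carry the row of paint jars over to the painter's rack

ROBOT

A 6-joint arm with a two-finger parallel gripper is mounted at the origin on the work surface. World frame = base frame: x ahead of the robot, y to its left, z up, the work surface at z = 0. Lengths are in m, angles in rad, forces in N, time in s.
With the tool pointing down it reaches from about 0.25 to 0.775 m from the base axis. Payload 4 kg.
Tool frame: the origin (TCP) lies midway between the tips of the shut fingers; the grasp point (between the pads) lies 19 mm behind it (robot.hold_point_z is the distance from the TCP to the grasp point, in m); z points along the fingers, y is the line along which they close (so a half turn about z gives the same grasp; the last joint's range is limited). The gripper opens to 94 mm and grips with 3 to 60 N. Pads are 16 mm wide; open, the fingers measure 119 mm over their backs; the gripper's body (75 mm by 177 mm) begins 78 mm behind the grasp point.
Start: joints at [-1.387, 0.087, 1.371, -0, 1.684, -0.103], TCP at [0.156, -0.528, 0.206] pointing down, gripper open.
Joint ranges: [-3.1, 3.1], [-0.76, 2.03], [0.27, 2.55], [-1.08, 4.22], [0.17, 2.65], [-2.57, 2.57]. Speed limits (rad/s): [2.79, 2.79, 3.14, 3.14, 3.14, 3.14].

INTERFACE

Orientations are given as [roll, pitch, yaw] about the fixed x, y, z axes, in that order (R = Rz(yaw) Ry(pitch) Rx(roll)).
In Python, from bench import readout, imaging, robot gives the robot as it stands.
- The arm moves only by the tool carry_out, never from a script. Its argument "motion" is text: rows parted by semicolons, each of 7 numbers parted by spaces: the shift along the tool's x, y, z each as a share of 200 mm, from -1 to 1, then the turn, a rotation vector about the tool's x, y, z each as a share of 120 degrees, from -1 to 1, then the opening, from 0 (shut) to 1 (fully open). A call has 1 to 12 rows; each row shifts and turns the commanded pose from where the row before left it, along the tool's axes as they then stand; what a row does not reach is not made up. A row lasts 1/8 s, in which the tool goes at most 62.5 mm and 10.7 degrees, less where a joint would pass 70% of its speed; a pose out of reach is approached as far as the arm can. A call with a number of a shift or a turn outside -1 to 1 is refused whole. A call with a gripper value outside its range is refused whole. The fingers move at their own pace and stop on an object; the grip force is fixed at half the most. Time passes only in rows, so rows that do not move let the fingers close. It gives the time, the measured TCP pose, the force, the opening and the grip force at its end, in the units of the state.
- readout.get_obs(): the state, without advancing time (a new reading comes with each control period).
- imaging.snapshot(name): name is "scene" or "top" or "wrist"; returns a dict with "pixels" (400x640x3 uint8, red, green, blue), "fx", "fy", "cx", "cy" (pixels), "R" (3x3) and "t" (3): a world point X has camera coordinates R X + t. Camera axes: x right, y down, z forward; pixel columns grow to the right and rows downward; lengths in m; the calibration is good to about 2 mm. A picture is of the moment at which its call begins. There is no depth.
- robot.close_job(): hands the job in; it is judged then, once.
The state is a dict: "time": time; "joint_positions": joint angles; "qvel": joint speeds; "joint_torque": joint torques, N m; "tool_pos": TCP position; "ee_rot": TCP orientation; "wrist_force": force on the tool from outside, world axes, zero at the start; "wrist_torque": the same for the moment, N m; "width": finger opening in m; "finger_force": force on a finger pad.
Only numpy, scipy, OpenCV 4.12 (cv2) and the standard library are available. Lean on these libraries where they do the work, as an engineer would, in place of code of your own. Each camera call takes 0.05 s, during which the arm holds its last target. There are 200 camera calls.

TASK

Move the four paint jars from the wooden storage rack to the white painter's rack and keep their sequence: the jar at the left-hand end of the storage rack (as the robot sees it) goes into the place next to the orange knob, the jar that stood beside it into the next place, and so on to the place farthest from the knob. Every jar must stand upright and flat on the floor of its own place, let go. Do not tip a jar over, and leave the glass, the pencil cup and the pastel tin where they are.

Things in the scene. Friction and masses are not known exactly. Their poses are not given: they have to be found in the camera images.
- jar_red: red paint jar with a red lid and a pale paper band: upright cylinder 46 mm in diameter, 68 mm tall, about 90 g, loose, lid closed. Origin: centre of its underside, z up. At the start it stands in the red bay of the storage rack.
- jar_yellow: yellow paint jar with a yellow lid and a pale paper band: upright cylinder 46 mm in diameter, 68 mm tall, about 90 g, loose, lid closed. Origin: centre of its underside, z up. At the start it stands in the yellow bay of the storage rack.
- jar_green: green paint jar with a green lid and a pale paper band: upright cylinder 46 mm in diameter, 68 mm tall, about 90 g, loose, lid closed. Origin: centre of its underside, z up. At the start it stands in the green bay of the storage rack.
- jar_blue: blue paint jar with a blue lid and a pale paper band: upright cylinder 46 mm in diameter, 68 mm tall, about 90 g, loose, lid closed. Origin: centre of its underside, z up. At the start it stands in the blue bay of the storage rack.
- bay_red: storage rack bay with red tabs: fixed wooden cell, 72 mm (y) by 94 mm (x). Four bays in a row touch along y, in changing order. Origin: centre of its underside, 8 mm above the table. The jar stands on a floor 12 mm above the origin; lips end 18 mm, tabs 20 mm above it. z up, y along the row to the robot's left, x away from the robot (within 0.2 rad).
- bay_yellow: storage rack bay with yellow tabs: fixed wooden cell, 72 mm (y) by 94 mm (x). Four bays in a row touch along y, in changing order. Origin: centre of its underside, 8 mm above the table. The jar stands on a floor 12 mm above the origin; lips end 18 mm, tabs 20 mm above it. z up, y along the row to the robot's left, x away from the robot (within 0.2 rad).
- bay_green: storage rack bay with green tabs: fixed wooden cell, 72 mm (y) by 94 mm (x). Four bays in a row touch along y, in changing order. Origin: centre of its underside, 8 mm above the table. The jar stands on a floor 12 mm above the origin; lips end 18 mm, tabs 20 mm above it. z up, y along the row to the robot's left, x away from the robot (within 0.2 rad).
- bay_blue: storage rack bay with blue tabs: fixed wooden cell, 72 mm (y) by 94 mm (x). Four bays in a row touch along y, in changing order. Origin: centre of its underside, 8 mm above the table. The jar stands on a floor 12 mm above the origin; lips end 18 mm, tabs 20 mm above it. z up, y along the row to the robot's left, x away from the robot (within 0.2 rad).
- painter_rack: fixed white board 372 (y) by 78 mm (x); origin: centre of its underside, on the table. Four empty places (grey discs) at x = 0, y = +108, +36, -36, -108 mm; their floor is 12 mm, their lips' top 18 mm above the origin; 66 x 66 mm inside the lips. z up, y along the row to the robot's left, x away from the robot (within 0.2 rad). Left or right of the robot, storage rack on the other side.
- start_knob: start knob: orange ball 24 mm in diameter on a short pin and a black foot, fixed on the painter's rack at one of its two ends, at y = +170 or -170 mm in the rack's frame (a flat grey plate is on the other end). Origin: centre of the foot's underside, 12 mm above the table; the ball's top is 40 mm above the origin.
- water_glass: bystander: empty clear glass tumbler, 72 mm across the mouth, 85 mm tall, loose, beyond the racks. Origin: centre of its underside.
- pencil_cup: bystander: dark square pencil cup 75 x 75 mm, 95 mm tall, its pencils reaching 190 mm, loose, beyond the racks. Origin: centre of its underside.
- pastel_tin: bystander: open flat metal tin of pastels, 90 (x) by 160 (y) mm, 26 mm tall, loose, beyond the racks. Origin: centre of its underside.
There are look-alikes about, which are no part of the job. Several things have the shape of the jar_yellow; the one meant has the colours described above.

How it is judged:
By the outcome, as a careful person would: the job done as asked, in the order asked, and still so for the second after the job is handed in, with the robot touching nothing.
It also fails if it takes over 96 s, if anything falls off the work surface, if the arm or the gripper's body presses on something with over 40 N, if the wrist force passes 120 N, or if a joint passes its speed limit or range.

## Working session

There is one attempt and no reset: what is moved stays moved. The work goes in short steps, Python scripts to look and compute and a tool call to move; the robot and the scene stay as the last step left them, time stands still between calls to the robot, and variables do not carry over. Pictures are saved under pics/ and viewed, at most 14 in all, crops included, and the job is handed in when it is done.

Besides the shell and the picture viewer there is one more tool, called after "Emit:" by a JSON object that holds its "fn" and its "kwargs", one argument or row to a line. carry_out: Moves the arm, as the interface text tells. Its arguments: {"type":"object","properties":{"motion":{"type":"string"}},"required":["motion"]}

```bash
mkdir -p pics
python3 - <<'E'
from bench import readout, imaging, robot
import cv2,pickle
print(readout.get_obs()); print(robot.hold_point_z)
for n in("top","scene"):
    s=imaging.snapshot(n); pickle.dump(s,open(n+".pkl","wb"))
    cv2.imwrite(f"pics/{n}0.png",s["pixels"][:,:,::-1]); print(n,s["fx"],s["cx"],s["cy"],s["R"],s["t"])
E
```

```text
{'time': 0.0, 'joint_positions': array([-1.38712095e+00,  8.79219144e-02,  1.37223713e+00, -4.81244998e-06,
        1.68360173e+00, -1.03097635e-01]), 'qvel': array([ 0.00119376, -0.00108458,  0.00011789, -0.00025171, -0.00104933,
        0.00031202]), 'joint_torque': array([-1.97840985e-03, -3.40184391e+01, -3.02429867e+01,  7.16269319e-02,
        3.29552300e-02, -1.49746807e-04]), 'tool_pos': array([ 0.15546664, -0.52699803,  0.20433096]), 'ee_rot': array([-3.13943555e+00, -2.18374991e-04,  2.86772244e-01]), 'wrist_force': array([ 0.37185273, -0.49681037,  0.26327766]), 'wrist_torque': array([ 0.00237898,  0.03407565, -0.03904578]), 'finger_force': 0.0, 'width': 0.0943713553559441}
0.0188
top 381.39567980177566 320.8425545881638 202.40588284030497 [[-0.02559257 -0.99963515  0.00863587]
 [-0.99646875  0.02481854 -0.08021264]
 [ 0.07996904 -0.01065822 -0.99674036]] [8.52574959e-05 5.92219579e-01 9.09540047e-01]
scene 437.4272309972118 322.444537602965 204.77324799769826 [[-0.39284963  0.91958994  0.00484808]
 [ 0.48316     0.21088629 -0.8497549 ]
 [-0.78244845 -0.3314835  -0.52715568]] [ 0.21265469 -0.240021    1.49617473]
```

View pics/top0.png

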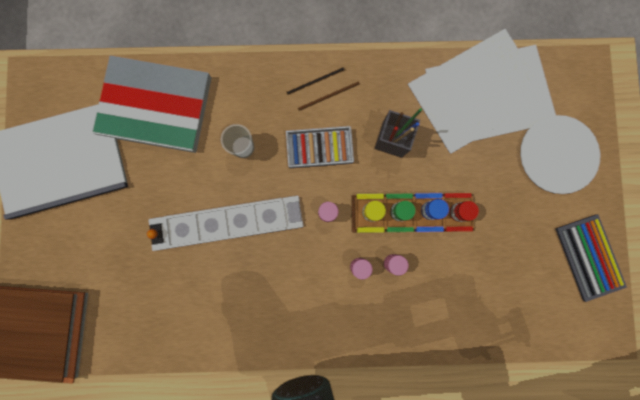

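View pics/scene0.png

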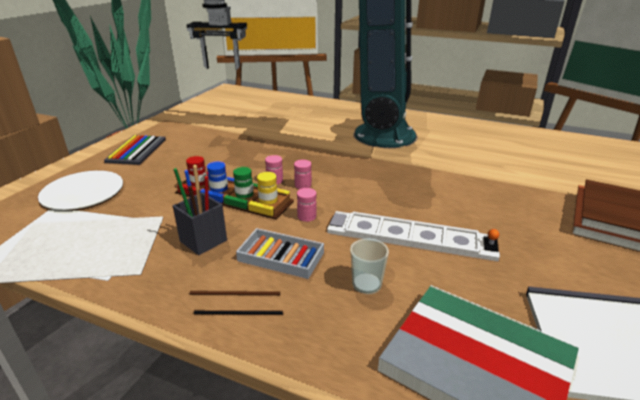

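Top view: storage rack on the right with yellow (375,210), green (404,210), blue (438,209), red (467,211). The painter's rack is on the left, with the knob at its left end (153,234). The look-alikes are three pink jars at (328,211), (362,269) and (398,265). None is pale-banded yellow, red, green or blue, and all are outside the bays. I'll take enlarged crops next.

Run:
```python
import pickle,cv2
p=pickle.load(open("top.pkl","rb"))["pixels"][:,:,::-1]
cv2.imwrite("pics/c1.png",cv2.resize(p[185:285,335:495],None,fx=5,fy=5,interpolation=cv2.INTER_CUBIC))
cv2.imwrite("pics/c2.png",cv2.resize(p[180:265,140:340],None,fx=4,fy=4,interpolation=cv2.INTER_CUBIC))
```

```text
(no output)
```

View pics/c1.png

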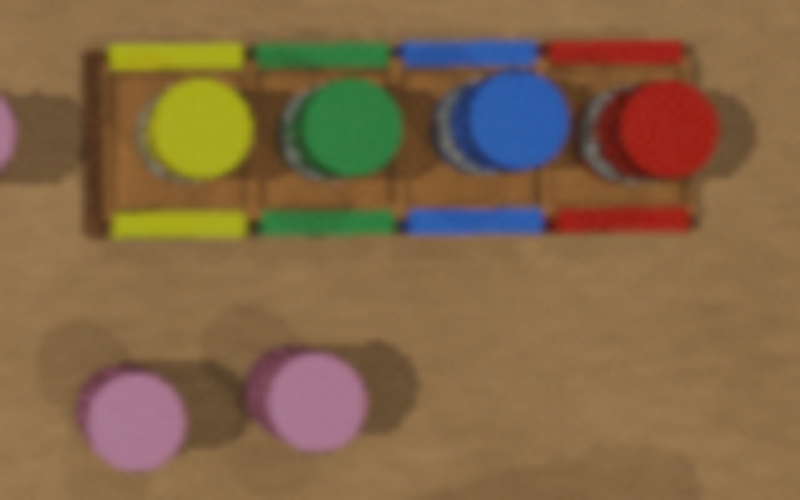

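View pics/c2.png

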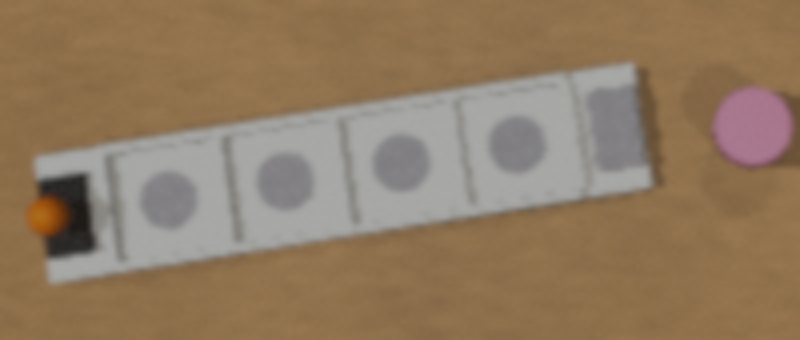

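The crops give lid centres at (201,129), (351,128), (518,121) and (668,129), and grey discs at (168,199), (286,181), (402,162) and (517,144). The knob is at the left (+y) end. So the order is yellow to the knob, then green, blue and red.

```bash
cat > h.py <<'E'
import numpy as np,pickle
def w(s,u,v,z):
    d=np.array([(u-s["cx"])/s["fx"],(v-s["cy"])/s["fy"],1]); R=np.array(s["R"]);t=np.array(s["t"])
    C=-R.T@t; d=R.T@d; return C+d*(z-C[2])/d[2]
E
python3 - <<'E'
from h import *
np.set_printoptions(precision=4,suppress=True)
s=pickle.load(open("top.pkl","rb"))
f=lambda x,y,ox,oy,k:(ox+(x+.5)/k-.5,oy+(y+.5)/k-.5)
J=np.array([w(s,*f(x,y,335,185,5),.088) for x,y in((201,129),(351,128),(518,121),(668,129))])
print("jars",J, np.diff(J[:,1]))
B=np.array([w(s,*f(x,y,335,185,5),.028) for x,y in((178,57),(321,55),(470,54),(615,52),(180,224),(328,224),(475,221),(622,219))])
print("tabs",B); print("bays",(B[:4]+B[4:])/2)
D=np.array([w(s,*f(x,y,140,180,4),.012) for x,y in((168,199),(286,181),(402,162),(517,144))])
print("discs",D,np.linalg.norm(np.diff(D,axis=0),axis=1))
d=D[0]-D[3];print("yaw",np.arctan2(-d[0],d[1]))
d=B[0]-B[3]+B[4]-B[7];print("yaw",np.arctan2(-d[0],d[1]))
print("cup tops",w(s,378,148,.095),w(s,405,156,.095),"pencils",w(s,425,108,.19),w(s,410,130,.15))
for u,v in((328,211),(362,269),(398,265)):print("pink",w(s,u,v,.068))
E
```

```text
jars [[ 0.5656 -0.1366  0.088 ]
 [ 0.5643 -0.205   0.088 ]
 [ 0.5656 -0.2815  0.088 ]
 [ 0.5602 -0.3499  0.088 ]] [-0.0684 -0.0765 -0.0684]
tabs [[ 0.6044 -0.1357  0.028 ]
 [ 0.6036 -0.2057  0.028 ]
 [ 0.6023 -0.2787  0.028 ]
 [ 0.6015 -0.3499  0.028 ]
 [ 0.523  -0.1338  0.028 ]
 [ 0.5212 -0.2057  0.028 ]
 [ 0.5208 -0.2772  0.028 ]
 [ 0.52   -0.3489  0.028 ]]
bays [[ 0.5637 -0.1347  0.028 ]
 [ 0.5624 -0.2057  0.028 ]
 [ 0.5616 -0.278   0.028 ]
 [ 0.5608 -0.3494  0.028 ]]
discs [[0.5351 0.3286 0.012 ]
 [0.5443 0.2563 0.012 ]
 [0.5541 0.185  0.012 ]
 [0.5634 0.1141 0.012 ]] [0.0729 0.072  0.0715]
yaw 0.13160539690246925
yaw -0.013760934045435012
cup tops [ 0.708  -0.1481  0.095 ] [ 0.6879 -0.2092  0.095 ] pencils [ 0.768  -0.2321  0.19  ] [ 0.7334 -0.2094  0.15  ]
pink [ 0.568  -0.0305  0.068 ]
pink [ 0.4325 -0.1051  0.068 ]
pink [ 0.4394 -0.1884  0.068 ]
```

Sizes agree with the description: disc pitch 72 mm, bay pitch 72 mm, tab span 81 mm. Next I turn so the fingers close along world x (tool x = +Y, tool y = +X), then travel.

Emit:
{"fn": "carry_out", "kwargs": {
  "motion": "0 0 0 0 0 -0.0876 1;0 0 0 0 0 -0.0876 1;0 0 0 0 0 -0.0876 1;0 0 0 0 0 -0.0876 1;0 0 0 0 0 -0.0876 1;0 0 0 0 0 -0.0876 1;0 0 0 0 0 -0.0876 1;0.195 0.205 0 0 0 0 1;0.195 0.205 0 0 0 0 1;0.195 0.205 0 0 0 0 1;0.195 0.205 0 0 0 0 1;0.195 0.205 0 0 0 0 1"
}}

```text
time: 1.6
tool_pos: [0.3614, -0.3309, 0.205]
ee_rot: [-3.141, -0.0, 1.571]
wrist_force: [1.0, 0.2, 0.1]
width: 0.0937
finger_force: 0.0
```

Emit:
{"fn": "carry_out", "kwargs": {
  "motion": "0.195 0.205 0 0 0 0 1;0.195 0.205 0 0 0 0 1;0.195 0.205 0 0 0 0 1;0.195 0.205 0 0 0 0 1;0.195 0.205 0 0 0 0 1;0 0 0 0 0 0 1;0 0 0 0 0 0 1;0 0 0 0 0 0 1"
}}

```text
time: 2.6
tool_pos: [0.5646, -0.1386, 0.2055]
ee_rot: [-3.141, 0.0, 1.569]
wrist_force: [-0.8, -0.4, -0.3]
width: 0.0941
finger_force: 0.0
```

Run:
```python
from bench import imaging
from h import *
import cv2
s=imaging.snapshot("wrist");pickle.dump(s,open("wrist.pkl","wb"));cv2.imwrite("pics/w1.png",s["pixels"][:,:,::-1])
```

```text
(no output)
```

View pics/w1.png

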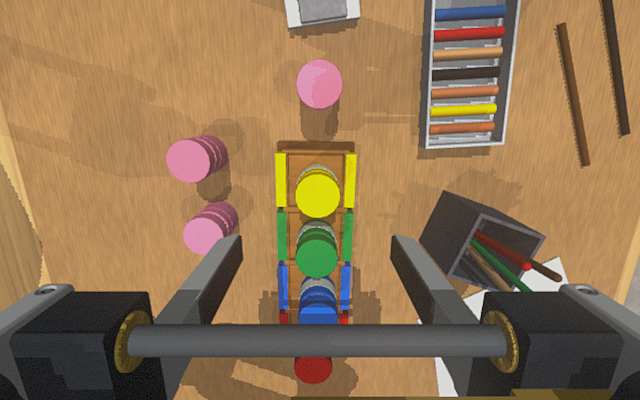

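The wrist view shows the yellow lid centred at (318,194) with green at (317,255) behind it. The fingers straddle the row, and the pencil cup is well to the right.

Run:
```python
from h import *
s=pickle.load(open("wrist.pkl","rb"))
for u,v in((318,194),(317,255)):print(w(s,u,v,.088))
R=np.array(s["R"]);p=R@np.array([.5646,-.1386,.2055])+s["t"];print("tcp px",p[:2]/p[2]*s["fx"]+[s["cx"],s["cy"]])
p=R@np.array([.5646,-.1386,.088])+s["t"];print("tcp lid px",p[:2]/p[2]*s["fx"]+[s["cx"],s["cy"]])
```

```text
[ 0.56533222 -0.13354987  0.088     ]
[ 0.56422975 -0.20019981  0.088     ]
tcp px [317.82077667 249.01418072]
tcp lid px [317.27172509 198.88264588]
```

Emit:
{"fn": "carry_out", "kwargs": {
  "motion": "0.018 0.004 0.2 0 0 0 1;0 0 0.25 0 0 0 1;0 0 0.22 0 0 0 1;0 0 0.1 0 0 0 1;0 0 0.055 0 0 0 1;0 0 0 0 0 0 1;0 0 0 0 0 0 0;0 0 0 0 0 0 0;0 0 0 0 0 0 0;0 0 0 0 0 0 0;0 0 0 0 0 0 0;0 0 0 0 0 0 0"
}}

```text
time: 4.15
tool_pos: [0.5663, -0.1338, 0.0405]
ee_rot: [-3.141, 0.0, 1.571]
wrist_force: [-1.0, -0.4, 0.1]
width: 0.0457
finger_force: 30.0
```

Emit:
{"fn": "carry_out", "kwargs": {
  "motion": "0 0 -0.1 0 0 0 0;0 0 -0.2 0 0 0 0;0 0 -0.2 0 0 0 0;0.15 -0.02 0 0 0 0 0;0.289 -0.02 0 0 0 0 0;0.289 -0.02 0 0 0 0 0;0.289 -0.02 0 0 0 0 0;0.289 -0.02 0 0 0 0 0;0.289 -0.02 0 0 0 0 0;0.289 -0.02 0 0 0 0 0;0.289 -0.02 0 0 0 0 0;0.139 -0.015 0 0 0 0 0"
}}

```text
time: 5.65
tool_pos: [0.53, 0.3315, 0.1397]
ee_rot: [-3.141, -0.0, 1.574]
wrist_force: [0.6, -0.9, -0.9]
width: 0.0459
finger_force: 30.0
```

Emit:
{"fn": "carry_out", "kwargs": {
  "motion": "0 0 0 0 0 0 0;0 0 0 0 0 0 0;0 0 0 0 0 0 0"
}}

```text
time: 6.02
tool_pos: [0.5315, 0.3272, 0.1404]
ee_rot: [-3.142, 0.001, 1.569]
wrist_force: [-0.6, -0.6, -1.4]
width: 0.0458
finger_force: 30.0
```

Emit:
{"fn": "carry_out", "kwargs": {
  "motion": "0.007 0.017 0.2 0 0 0 0;0 0 0.2 0 0 0 0;0 0 0.1 0 0 0 0;0 0 0.02 0 0 0 0;0 0 0.01 0 0 0 0;0 0 0 0 0 0 0;0 0 0 0 0 0 0"
}}

```text
time: 6.9
tool_pos: [0.5353, 0.3304, 0.0359]
ee_rot: [3.139, -0.001, 1.571]
wrist_force: [0.0, -0.4, -0.9]
width: 0.0453
finger_force: 30.0
```

Emit:
{"fn": "carry_out", "kwargs": {
  "motion": "0 0 0.01 0 0 0 0;0 0 0.005 0 0 0 0;0 0 0 0 0 0 0"
}}

```text
time: 7.28
tool_pos: [0.5348, 0.3302, 0.0325]
ee_rot: [3.141, -0.0, 1.571]
wrist_force: [-0.0, -0.1, 4.7]
width: 0.0459
finger_force: 30.0
```

Emit:
{"fn": "carry_out", "kwargs": {
  "motion": "0 0 0 0 0 0 1;0 0 0 0 0 0 1;0 0 0 0 0 0 1;0 0 -0.1 0 0 0 1;0 0 -0.22 0 0 0 1;0 0 -0.22 0 0 0 1;-0.15 0.015 0 0 0 0 1;-0.26 0.015 0 0 0 0 1;-0.26 0.015 0 0 0 0 1;-0.26 0.015 0 0 0 0 1;-0.26 0.015 0 0 0 0 1;-0.26 0.015 0 0 0 0 1"
}}

```text
time: 8.78
tool_pos: [0.5531, 0.0383, 0.1415]
ee_rot: [3.139, 0.0, 1.571]
wrist_force: [1.0, -0.0, 0.2]
width: 0.0939
finger_force: 0.0
```

Emit:
{"fn": "carry_out", "kwargs": {
  "motion": "-0.26 0.015 0 0 0 0 1;-0.26 0.015 0 0 0 0 1;-0.26 0.015 0 0 0 0 1;-0.26 0.015 0 0 0 0 1;-0.16 0.01 0 0 0 0 1;0 0 0 0 0 0 1;0 0 0 0 0 0 1;0 0 0 0 0 0 1"
}}

```text
time: 9.78
tool_pos: [0.5669, -0.1987, 0.1401]
ee_rot: [3.141, -0.0, 1.573]
wrist_force: [-0.2, -0.0, -0.6]
width: 0.0937
finger_force: 0.0
```

Emit:
{"fn": "carry_out", "kwargs": {
  "motion": "-0.015 -0.01 0.2 0 0 0 1;0 0 0.2 0 0 0 1;0 0 0.08 0 0 0 1;0 0 0.02 0 0 0 1;0 0 0 0 0 0 1;0 0 0 0 0 0 0;0 0 0 0 0 0 0;0 0 0 0 0 0 0;0 0 0 0 0 0 0;0 0 0 0 0 0 0;0 0 0 0 0 0 0"
}}

```text
time: 11.15
tool_pos: [0.5646, -0.2031, 0.0394]
ee_rot: [-3.141, 0.0, 1.571]
wrist_force: [-0.7, 0.0, 0.5]
width: 0.0456
finger_force: 30.0
```

Run:
```python
from bench import imaging
from h import *
import cv2
s=imaging.snapshot("scene");cv2.imwrite("pics/s2.png",cv2.resize(s["pixels"][120:300,150:540,::-1],None,fx=2,fy=2))
```

```text
(no output)
```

View pics/s2.png

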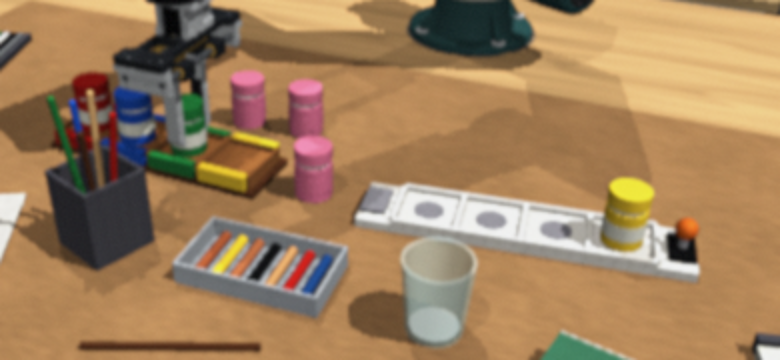

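Yellow stands upright in the place beside the knob (crop 625,215), and green is between the fingers. I'll lift green and carry it over.

Emit:
{"fn": "carry_out", "kwargs": {
  "motion": "0 0 -0.1 0 0 0 0;0 0 -0.2 0 0 0 0;0 0 -0.2 0 0 0 0;0.15 -0.011 0 0 0 0 0;0.285 -0.011 0 0 0 0 0;0.285 -0.011 0 0 0 0 0;0.285 -0.011 0 0 0 0 0;0.285 -0.011 0 0 0 0 0;0.285 -0.011 0 0 0 0 0;0.285 -0.011 0 0 0 0 0;0.285 -0.011 0 0 0 0 0;0.152 -0.012 0 0 0 0 0"
}}

```text
time: 12.7
tool_pos: [0.5436, 0.2592, 0.1388]
ee_rot: [-3.141, -0.0, 1.574]
wrist_force: [0.3, -0.9, -1.4]
width: 0.0459
finger_force: 30.0
```

Emit:
{"fn": "carry_out", "kwargs": {
  "motion": "0 0 0 0 0 0 0;0 0 0 0 0 0 0;0 0 0.2 0 0 0 0;0 0 0.2 0 0 0 0;0 0 0 0 0 0 0;0 0 0 0 0 0 0"
}}

```text
time: 13.45
tool_pos: [0.5457, 0.2557, 0.0611]
ee_rot: [3.139, -0.0, 1.57]
wrist_force: [-0.0, 0.2, -1.7]
width: 0.0458
finger_force: 30.0
```

Emit:
{"fn": "carry_out", "kwargs": {
  "motion": "0 -0.006 0.1 0 0 0 0;0 0 0.03 0 0 0 0;0 0 0.01 0 0 0 0;0 0 0.005 0 0 0 0;0 0 0 0 0 0 0"
}}

```text
time: 14.08
tool_pos: [0.5441, 0.2566, 0.0315]
ee_rot: [3.14, -0.001, 1.571]
wrist_force: [-0.5, 0.7, 0.2]
width: 0.0457
finger_force: 30.0
```

Emit:
{"fn": "carry_out", "kwargs": {
  "motion": "0 0 0.008 0 0 0 0;0 0 0 0 0 0 0"
}}

```text
time: 14.32
tool_pos: [0.5441, 0.2566, 0.0314]
ee_rot: [3.139, -0.001, 1.571]
wrist_force: [-2.4, -1.3, 7.0]
width: 0.0458
finger_force: 30.0
```

Emit:
{"fn": "carry_out", "kwargs": {
  "motion": "0 0 0 0 0 0 1;0 0 0 0 0 0 1;0 0 0 0 0 0 1;0 0 -0.1 0 0 0 1;0 0 -0.22 0 0 0 1;0 0 -0.22 0 0 0 1;-0.15 0.01 0 0 0 0 1;-0.26 0.01 0 0 0 0 1;-0.26 0.01 0 0 0 0 1;-0.26 0.01 0 0 0 0 1;-0.26 0.01 0 0 0 0 1;-0.26 0.01 0 0 0 0 1"
}}

```text
time: 15.82
tool_pos: [0.5553, -0.0353, 0.1367]
ee_rot: [3.142, 0.0, 1.571]
wrist_force: [0.1, -0.3, 0.4]
width: 0.0942
finger_force: 0.0
```

Emit:
{"fn": "carry_out", "kwargs": {
  "motion": "-0.26 0.01 0 0 0 0 1;-0.26 0.01 0 0 0 0 1;-0.26 0.01 0 0 0 0 1;-0.26 0.01 0 0 0 0 1;-0.19 0.01 0 0 0 0 1;0 0 0 0 0 0 1;0 0 0 0 0 0 1;0 0 0 0 0 0 1"
}}

```text
time: 16.82
tool_pos: [0.5657, -0.2782, 0.137]
ee_rot: [3.142, -0.0, 1.573]
wrist_force: [-0.1, 0.0, 0.3]
width: 0.0941
finger_force: 0.0
```

Next I descend to TCP z 0.040 on blue.

Emit:
{"fn": "carry_out", "kwargs": {
  "motion": "-0.006 0 0.2 0 0 0 1;0 0 0.19 0 0 0 1;0 0 0.075 0 0 0 1;0 0 0.02 0 0 0 1;0 0 0 0 0 0 1;0 0 0 0 0 0 0;0 0 0 0 0 0 0;0 0 0 0 0 0 0;0 0 0 0 0 0 0;0 0 0 0 0 0 0;0 0 0 0 0 0 0"
}}

```text
time: 18.2
tool_pos: [0.5655, -0.2809, 0.0399]
ee_rot: [-3.142, 0.0, 1.571]
wrist_force: [0.3, 0.2, -0.7]
width: 0.0458
finger_force: 30.0
```

Emit:
{"fn": "carry_out", "kwargs": {
  "motion": "0 0 -0.1 0 0 0 0;0 0 -0.2 0 0 0 0;0 0 -0.2 0 0 0 0;0.15 -0.006 0 0 0 0 0;0.285 -0.006 0 0 0 0 0;0.285 -0.006 0 0 0 0 0;0.285 -0.006 0 0 0 0 0;0.285 -0.006 0 0 0 0 0;0.285 -0.006 0 0 0 0 0;0.285 -0.006 0 0 0 0 0;0.285 -0.006 0 0 0 0 0;0.185 -0.006 0 0 0 0 0"
}}

```text
time: 19.7
tool_pos: [0.5545, 0.1879, 0.1416]
ee_rot: [3.14, -0.001, 1.573]
wrist_force: [0.3, -0.5, -0.6]
width: 0.0457
finger_force: 30.0
```

Emit:
{"fn": "carry_out", "kwargs": {
  "motion": "0 0 0 0 0 0 0;0 0 0 0 0 0 0;0 0 0.2 0 0 0 0;0 0 0.2 0 0 0 0;0 0 0 0 0 0 0;0 0 0 0 0 0 0"
}}

```text
time: 20.45
tool_pos: [0.5558, 0.1843, 0.0617]
ee_rot: [3.139, -0.0, 1.569]
wrist_force: [0.9, 0.1, 0.1]
width: 0.0457
finger_force: 30.0
```

Emit:
{"fn": "carry_out", "kwargs": {
  "motion": "0.004 -0.008 0.1 0 0 0 0;0 0 0.03 0 0 0 0;0 0 0.01 0 0 0 0;0 0 0.008 0 0 0 0;0 0 0 0 0 0 0;0 0 0 0 0 0 0"
}}

```text
time: 21.2
tool_pos: [0.5539, 0.1861, 0.0319]
ee_rot: [3.139, -0.0, 1.571]
wrist_force: [-0.8, -0.6, 6.6]
width: 0.0464
finger_force: 30.0
```

Emit:
{"fn": "carry_out", "kwargs": {
  "motion": "0 0 0 0 0 0 1;0 0 0 0 0 0 1;0 0 0 0 0 0 1;0 0 -0.1 0 0 0 1;0 0 -0.22 0 0 0 1;0 0 -0.22 0 0 0 1;-0.15 0.003 0 0 0 0 1;-0.26 0.003 0 0 0 0 1;-0.26 0.003 0 0 0 0 1;-0.26 0.003 0 0 0 0 1;-0.26 0.003 0 0 0 0 1;-0.26 0.003 0 0 0 0 1"
}}

```text
time: 22.7
tool_pos: [0.5564, -0.1056, 0.138]
ee_rot: [-3.142, -0.0, 1.571]
wrist_force: [0.7, 0.1, -0.1]
width: 0.0939
finger_force: 0.0
```

Emit:
{"fn": "carry_out", "kwargs": {
  "motion": "-0.26 0.003 0 0 0 0 1;-0.26 0.003 0 0 0 0 1;-0.26 0.003 0 0 0 0 1;-0.26 0.003 0 0 0 0 1;-0.178 0.003 0 0 0 0 1;0 0 0 0 0 0 1;0 0 0 0 0 0 1;0 0 0 0 0 0 1"
}}

```text
time: 23.7
tool_pos: [0.56, -0.3462, 0.1384]
ee_rot: [3.141, -0.0, 1.573]
wrist_force: [-0.1, 1.1, -0.3]
width: 0.0936
finger_force: 0.0
```

Emit:
{"fn": "carry_out", "kwargs": {
  "motion": "-0.006 0.002 0.2 0 0 0 1;0 0 0.19 0 0 0 1;0 0 0.08 0 0 0 1;0 0 0.02 0 0 0 1;0 0 0 0 0 0 1;0 0 0 0 0 0 0;0 0 0 0 0 0 0;0 0 0 0 0 0 0;0 0 0 0 0 0 0;0 0 0 0 0 0 0;0 0 0 0 0 0 0"
}}

```text
time: 25.08
tool_pos: [0.5601, -0.3488, 0.0403]
ee_rot: [-3.142, 0.0, 1.571]
wrist_force: [0.5, 0.5, 0.1]
width: 0.0456
finger_force: 30.0
```

Emit:
{"fn": "carry_out", "kwargs": {
  "motion": "0 0 -0.1 0 0 0 0;0 0 -0.2 0 0 0 0;0 0 -0.2 0 0 0 0;0.15 0.002 0 0 0 0 0;0.285 0.002 0 0 0 0 0;0.285 0.002 0 0 0 0 0;0.285 0.002 0 0 0 0 0;0.285 0.002 0 0 0 0 0;0.285 0.002 0 0 0 0 0;0.285 0.002 0 0 0 0 0;0.285 0.002 0 0 0 0 0;0.17 0.001 0 0 0 0 0"
}}

```text
time: 26.58
tool_pos: [0.5634, 0.117, 0.1421]
ee_rot: [3.139, -0.001, 1.573]
wrist_force: [0.3, 0.0, -1.0]
width: 0.0458
finger_force: 30.0
```

Emit:
{"fn": "carry_out", "kwargs": {
  "motion": "0 0 0 0 0 0 0;0 0 0 0 0 0 0;0 0 0.2 0 0 0 0;0 0 0.2 0 0 0 0;0 0 0 0 0 0 0;0 0 0 0 0 0 0"
}}

```text
time: 27.32
tool_pos: [0.5646, 0.1132, 0.062]
ee_rot: [3.139, -0.0, 1.57]
wrist_force: [-0.0, 0.5, -0.9]
width: 0.0456
finger_force: 30.0
```

Emit:
{"fn": "carry_out", "kwargs": {
  "motion": "0.004 -0.005 0.1 0 0 0 0;0 0 0.03 0 0 0 0;0 0 0.01 0 0 0 0;0 0 0.008 0 0 0 0;0 0 0 0 0 0 0;0 0 0 0 0 0 0"
}}

```text
time: 28.08
tool_pos: [0.5633, 0.115, 0.0322]
ee_rot: [3.139, 0.0, 1.571]
wrist_force: [-0.8, -0.7, 6.6]
width: 0.0457
finger_force: 30.0
```

Contact felt. I'll let go, rise, and move back toward the robot and to the right, clear of the view.

Emit:
{"fn": "carry_out", "kwargs": {
  "motion": "0 0 0 0 0 0 1;0 0 0 0 0 0 1;0 0 0 0 0 0 1;0 0 -0.1 0 0 0 1;0 0 -0.25 0 0 0 1;0 0 -0.25 0 0 0 1;0 0 -0.2 0 0 0 1;-0.25 -0.1 0 0 0 0 1;-0.25 -0.1 0 0 0 0 1;-0.25 -0.1 0 0 0 0 1;-0.25 -0.1 0 0 0 0 1;0 0 0 0 0 0 1"
}}

```text
time: 29.58
tool_pos: [0.4813, -0.0878, 0.1906]
ee_rot: [-3.141, 0.001, 1.565]
wrist_force: [0.9, 0.8, 0.2]
width: 0.0942
finger_force: 0.0
```

Run:
```python
from bench import imaging
from h import *
import cv2
s=imaging.snapshot("scene");a=cv2.resize(s["pixels"][120:300,150:540,::-1],None,fx=1.5,fy=1.5)
s=imaging.snapshot("top");b=cv2.resize(s["pixels"][90:270,130:520,::-1],None,fx=1.5,fy=1.5)
cv2.imwrite("pics/end.png",np.vstack([a,b]))
```

```text
(no output)
```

View pics/end.png

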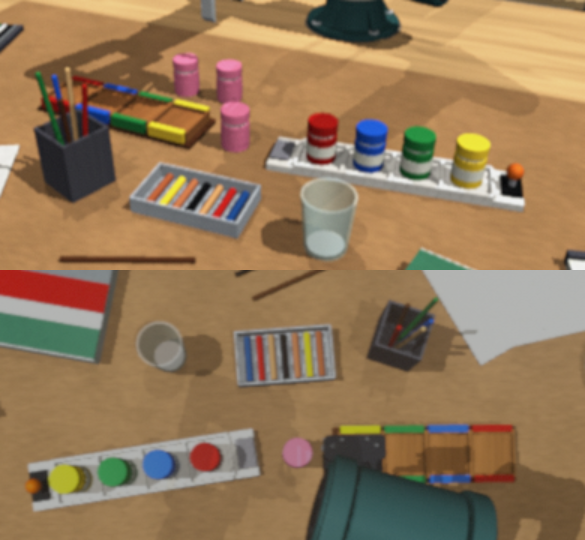

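All four jars stand upright in their own places. From the knob they run yellow (65,478), green (114,471), blue (158,464) and red (206,456). The glass, tin, cup and pink jars have not moved, so I'm handing in.

```bash
python3 -c "
from bench import robot
print(robot.close_job())"
```

```text
the job is handed in; nothing more can be done
None
```

I moved the four jars to the painter's rack in the order yellow, green, blue, red from the knob; all stand upright and released, and I handed the job in at about 30 s.

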